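# Put the stacked ink tins back into their stock trays

### The arm

A 7-joint arm with a two-finger parallel gripper is mounted at the origin on the work surface. World frame = base frame: x ahead of the robot, y to its left, z up, the work surface at z = 0. Lengths are in m, angles in rad, forces in N, time in s.
With the tool pointing down it reaches from about 0.4 to 0.9 m from the base axis. Payload 5.6 kg.
Tool frame: the origin (TCP) lies on the centre line of the jaws, within the pads' length; the fingertips stand 19 mm ahead of it and the grasp point (between the pads) is the TCP (ctrl.finger_overhang is the z of the fingertips in the tool frame, in m); z points along the fingers, y is the line along which they close (so a half turn about z gives the same grasp; the last joint's range is limited). The gripper opens to 92 mm and grips with 3 to 60 N. Pads are 20 mm wide; open, the fingers measure 128 mm over their backs; the gripper's body (75 mm by 189 mm) begins 69 mm behind the grasp point.
Start: joints at [1.133, 0.468, -0.012, 1.603, 0.006, 1.071, -0.056], TCP at [0.25, -0.6, 0.234] pointing down, gripper open.
Joint ranges: [-2.53, 2.53], [-0.31, 2.02], [-1.57, 1.55], [0.28, 2.44], [-1.29, 4.43], [0.15, 1.84], [-2.92, 2.92]. Speed limits (rad/s): [2.57, 2.57, 3.14, 3.14, 3.14, 3.14, 3.14].

### API

Orientations are given as a rotation vector (axis times angle).
In Python, from bench import monitor, cams, ticket, ctrl gives the robot as it stands. The module is installed in compiled form; this text tells all that it offers.
- The arm moves only by the tool jog_arm, never from a script. Its argument "commands" is a list that holds one entry, the list of rows, each a list of 7 numbers: the turn, a rotation vector about the tool's x, y, z in rad, then the shift along the tool's x, y, z in mm, then the gripper command: -1 is fully open, 1 is shut, values between are in proportion. A call has 1 to 8 rows; each row shifts and turns the commanded pose from where the row before left it, along the tool's axes as they then stand; what a row does not reach is not made up. A row lasts 1/8 s, in which the tool goes at most 62.5 mm and 10.7 degrees, less where a joint would pass 70% of its speed; a pose out of reach is approached as far as the arm can. A call is refused whole if a number of a shift passes 62.5 or a number of a turn 0.188, either way. A call with a gripper value outside its range is refused whole. The fingers move at their own pace and stop on an object; "grip_force" is the grip in N (left out, the last holds). Time passes only in rows, so rows that do not move let the fingers close. It gives the time, the measured TCP pose, the force, the opening and the grip force at its end, in the units of the state.
- monitor.read_state(): the state, without advancing time (a new reading comes with each control period).
- cams.snapshot(name): name is "side" or "top"; returns a dict with "pixels" (420x560x3 uint8, blue, green, red), "depth" (420x560 float32, m along the optical axis (not along the pixel's ray), 0 where there is no reading), "camera_matrix" (3x3 intrinsics, pixels), "k1" (the pictures are not rectified: a ray, as slopes to the right and down, at radius r is drawn at 1 + k1 r^2 times it, then the intrinsics apply), "rvec" (rotation vector, rad) and "tvec" (3), from world to camera coordinates, as OpenCV has them. Camera axes: x right, y down, z forward; pixel columns grow to the right and rows downward; lengths in m; the calibration is good to about 2 mm. A picture is of the moment at which its call begins.
- ticket.job_done(): hands the job in; it is judged then, once.
The state is a dict: "t": time; "joint_pos": joint angles; "joint_velocities": joint speeds; "joint_torque": joint torques, N m; "eef_pos": TCP position; "ee_rot": TCP orientation; "wrist_force": force on the tool from outside, world axes, zero at the start; "ft_torque": the same for the moment, N m; "width": finger opening in m; "gripper_force": force on a finger pad.
Only numpy, scipy, OpenCV 4.12 (cv2) and the standard library are available. Lean on these libraries where they do the work, as an engineer would, in place of code of your own. Each camera call takes 0.05 s, during which the arm holds its last target. There are 200 camera calls.

### The job

Put away the stack of four ink tins: take it apart and stand each tin upright in the empty front bay of the wooden tray that already holds tins of its own size. Set every tin down without dropping it, tip none over, and leave the steel mug and the hand roller where they are.

Things in the scene. Friction and masses are not known exactly. Their poses are not given: they have to be found in the camera images.
- tin_large: Loose closed round steel ink tin with a paper label, 68 mm diameter, 58 mm high (largest, at the bottom of the stack at the start). Origin: centre of its underside; z up along its axis.
- tin_medium: Loose closed round steel ink tin with a paper label, 54 mm diameter, 48 mm high (second largest, stands on the large tin at the start). Origin: centre of its underside; z up along its axis.
- tin_small: Loose closed round steel ink tin with a paper label, 42 mm diameter, 42 mm high (third, stands on the medium tin at the start). Origin: centre of its underside; z up along its axis.
- tin_mini: Loose closed round steel ink tin with a paper label, 32 mm diameter, 36 mm high (smallest, at the top of the stack at the start). Origin: centre of its underside; z up along its axis.
- tray_large: Fixed shallow wooden tray, 183 mm along its x, 96 mm along y; floor 4 mm thick; rim and divider 4 mm thick, tops 10 mm above the table. Its far (+x) part holds one tin of 68 mm diameter, 58 mm high, immovable, the nearest one's axis at x = 93 mm. Its empty 88 mm square front bay takes the loose 68 mm tin. Origin: centre of that bay, on the underside.
- tray_medium: Fixed shallow wooden tray, 155 mm along its x, 82 mm along y; floor 4 mm thick; rim and divider 4 mm thick, tops 10 mm above the table. Its far (+x) part holds one tin of 54 mm diameter, 48 mm high, immovable, the nearest one's axis at x = 79 mm. Its empty 74 mm square front bay takes the loose 54 mm tin. Origin: centre of that bay, on the underside.
- tray_small: Fixed shallow wooden tray, 176 mm along its x, 70 mm along y; floor 4 mm thick; rim and divider 4 mm thick, tops 10 mm above the table. Its far (+x) part holds two tins in a row of 42 mm diameter, 42 mm high, immovable, the nearest one's axis at x = 67 mm. Its empty 62 mm square front bay takes the loose 42 mm tin. Origin: centre of that bay, on the underside.
- tray_mini: Fixed shallow wooden tray, 181 mm along its x, 60 mm along y; floor 4 mm thick; rim and divider 4 mm thick, tops 10 mm above the table. Its far (+x) part holds three tins in a row of 32 mm diameter, 36 mm high, immovable, the nearest one's axis at x = 57 mm. Its empty 52 mm square front bay takes the loose 32 mm tin. Origin: centre of that bay, on the underside.
- mug: Loose steel mug standing on the glass, 76 mm diameter, 85 mm high, handle to its +y out to 66 mm. Origin: centre of its underside. Not to be disturbed.
- brayer: Loose hand roller lying on the glass: black rubber roll 32 mm diameter and 100 mm long along its y (origin under the roll's middle), wire fork and wooden handle along its -x, 160 mm over all. Not to be disturbed.

How it is judged:
By the outcome, as a careful person would: the job done as asked, in the order asked, and still so for the second after the job is handed in, with the robot touching nothing.
It also fails if it takes over 109 s, if anything falls off the work surface, if the arm or the gripper's body presses on something with over 40 N, if the wrist force passes 120 N, or if a joint passes its speed limit or range.

## Working session

There is one attempt and no reset: what is moved stays moved. The work goes in short steps, Python scripts to look and compute and a tool call to move; the robot and the scene stay as the last step left them, time stands still between calls to the robot, and variables do not carry over. Pictures are saved under pics/ and viewed, at most 14 in all, crops included, and the job is handed in when it is done.

Besides the shell and the picture viewer there is one more tool, called after "Emit:" as a command line: name --argument value ..., lists and objects as JSON in quotes. jog_arm: Moves the arm, as the interface text tells. Its arguments: {"type":"object","properties":{"commands":{"type":"array","items":{"type":"array","items":{"type":"array","items":{"type":"number"}}}},"grip_force":{"type":"number"}},"required":["commands"]}

```bash
mkdir -p pics; cat > h.py <<'E'
import numpy as np, cv2
from bench import monitor, cams, ticket, ctrl
def world(s, uv, z=None):
    """pixels -> world points; by plane height z, or by depth if z is None"""
    K=s['camera_matrix'];uv=np.atleast_2d(np.array(uv,float))
    d=np.c_[(uv[:,0]-K[0,2])/K[0,0],(uv[:,1]-K[1,2])/K[1,1]];p=d.copy()
    for _ in range(20): p=d/(1+s['k1']*(p**2).sum(1,keepdims=True))
    r=np.c_[p,np.ones(len(p))];R=cv2.Rodrigues(np.array(s['rvec'],float))[0];t=np.array(s['tvec'],float).ravel()
    C=-R.T@t; w=r@R
    if z is None:
        k=s['depth'][uv[:,1].astype(int),uv[:,0].astype(int)]
    else: k=(z-C[2])/w[:,2]
    return C+w*k[:,None]
def cloud(s):
    v,u=np.mgrid[:420,:560];P=world(s,np.c_[u.ravel(),v.ravel()]).reshape(420,560,3)
    P[s['depth']==0]=np.nan
    return P
E
python3 - <<'E'
from h import *
for n in('top','side'):
    s=cams.snapshot(n);cv2.imwrite(f'pics/{n}0.png',s['pixels']);np.savez(f'{n}0.npz',**s)
    R=cv2.Rodrigues(np.array(s['rvec'],float))[0];print(n,-R.T@np.array(s['tvec']).ravel(),s['k1'],s['camera_matrix'][0,0])
st=monitor.read_state();print(st,ctrl.finger_overhang)
E
```

```text
top [0.49203528 0.00215092 1.13650027] -0.11252838090915321 442.8673343000017
side [0.35085287 0.93570022 0.64201894] -0.1397668205087695 474.4205794443787
{'t': 0.1, 'joint_pos': array([ 1.13299647,  0.46830014, -0.01161322,  1.60350127,  0.00602426,
        1.07145108, -0.0563358 ]), 'joint_velocities': array([-2.70733378e-03,  4.00261395e-04, -6.48455471e-05, -1.86957506e-03,
        5.74679658e-04,  1.08553495e-04, -1.07062921e-03]), 'joint_torque': array([ 1.62863718e-03, -5.21642482e+01, -1.21128070e-02, -2.44363278e+01,
       -5.67196053e-02,  1.40899548e-02,  6.43476415e-05]), 'eef_pos': array([ 0.24975289, -0.59956365,  0.23274099]), 'ee_rot': array([-3.07907457e+00, -6.15701614e-01,  7.04527050e-04]), 'wrist_force': array([-0.81544855,  0.83830349, -0.63702865]), 'ft_torque': array([-0.00496291,  0.01132265,  0.03845196]), 'gripper_force': 0.0, 'width': 0.0921177178886181} 0.019
```

View pics/top0.png

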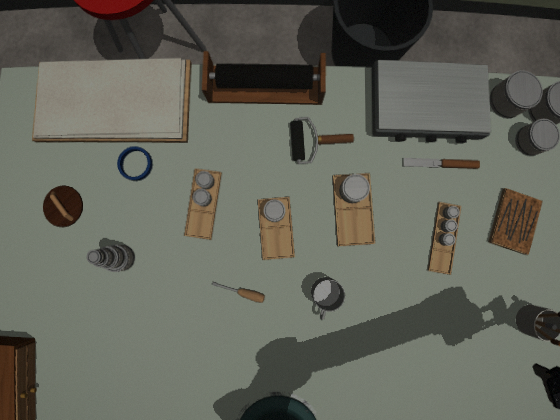

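View pics/side0.png

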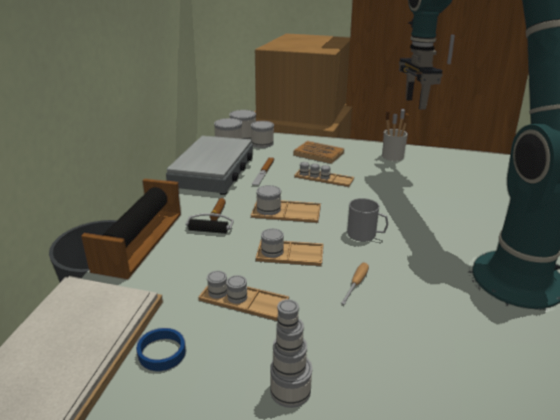

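```bash
cat > m.py <<'E'
from h import *
from scipy.optimize import least_squares
S={n:dict(np.load(f'{n}0.npz')) for n in('top','side')}
s=S['top'];hsv=cv2.cvtColor(s['pixels'],cv2.COLOR_BGR2HSV)
m=cv2.inRange(hsv,(5,80,90),(25,255,255))
cs,_=cv2.findContours(m,cv2.RETR_EXTERNAL,cv2.CHAIN_APPROX_NONE)
spec={'small':(203,204,62,176),'medium':(276,228,74,155),'large':(353,210,88,183),'mini':(444,238,52,181)}
for k,(u,v,b,L) in spec.items():
    pts=np.vstack([c[:,0] for c in cs if cv2.contourArea(c)>15 and abs(c[:,0,0].mean()-u)<35 and abs(c[:,0,1].mean()-v)<45])
    w=world(s,pts,.01)[:,:2].astype(np.float32)*1000
    c,wh,a=cv2.minAreaRect(w);bx=cv2.boxPoints((c,wh,a))
    i=np.argmin([np.linalg.norm((bx[j]+bx[(j+1)%4])/2-[0,0]) if abs(np.linalg.norm(bx[j]-bx[(j+1)%4])-min(wh))<1 else 1e9 for j in range(4)])
    near=(bx[i]+bx[(i+1)%4])/2;ax=(np.array(c)-near);ax/=np.linalg.norm(ax)
    print(k,'wh',np.round(wh,1),'near',near.round(1),'axis deg',np.degrees(np.arctan2(ax[1],ax[0])).round(1),'bay',(near+ax*(b/2+4)).round(1),'bay from centre',(np.array(c)-ax*(L/2-b/2-4)).round(1))
z0=0
P={n:cloud(S[n])*1000 for n in S}
tp=P['top'][195:300,85:140].reshape(-1,3)
for n in S:
    print(n,'table',np.nanmedian(P[n][245:255,160:180,2]) if n=='top' else np.nanmedian(P[n][380:400,370:420,2]))
sx=P['top'][245:270,85:135].reshape(-1,3)
hi=sx[(sx[:,2]>176)];print('top pts',len(hi),np.nanmedian(hi,0).round(1));c0=np.nanmedian(hi,0)[:2]
for nm,r,a,b in(('large',34,0,58),('medium',27,58,106),('small',21,106,148),('mini',16,148,184)):
    for vs in(('top',),('side',),('top','side')):
        q=np.vstack([P[v].reshape(-1,3) for v in vs]);q=q[(q[:,2]>a+8)&(q[:,2]<b-8)&(np.hypot(*(q[:,:2]-c0).T)<60)]
        if len(q)<5: continue
        f=least_squares(lambda c:np.hypot(*(q[:,:2]-c).T)-r,c0,loss='soft_l1',f_scale=2)
        print(nm,vs,len(q),f.x.round(1),'med res',np.median(abs(f.fun)).round(1))
for nm,box in(('mug',(300,265,355,325)),('brayer',(285,110,360,165))):
    q=P['top'][box[1]:box[3],box[0]:box[2]].reshape(-1,3);q=q[q[:,2]>12];print(nm,np.nanpercentile(q,[2,98],0).round(0).tolist())
E
python3 m.py
```

```text
small wh [ 70.5 174.9] near [505.7 212.4] axis deg -7.1 bay [540.4 208.1] bay from centre [539.8 208.1]
medium wh [154.1  81.2] near [456.7   5.3] axis deg 5.9 bay [497.4   9.5] bay from centre [497.    9.4]
large wh [181.6  95.1] near [ 494.2 -192.6] axis deg 4.5 bay [ 542.  -188.9] bay from centre [ 541.3 -188.9]
mini wh [ 59.1 180. ] near [ 425.1 -409.8] axis deg -9.3 bay [ 454.7 -414.7] bay from centre [ 454.2 -414.6]
top table 0.5629195969385492
side table -0.8653479210296577
top pts 173 [457.7 408.2 184.6]
large ('top',) 134 [449.4 411.4] med res 0.5
large ('side',) 713 [449.3 410.5] med res 0.5
large ('top', 'side') 847 [449.3 410.7] med res 0.5
medium ('top',) 104 [452.8 410.2] med res 0.6
medium ('side',) 481 [452.4 409.9] med res 0.5
medium ('top', 'side') 585 [452.5 410. ] med res 0.6
small ('top',) 72 [452.7 411.9] med res 0.5
small ('side',) 359 [452.4 411. ] med res 0.5
small ('top', 'side') 431 [452.5 411.1] med res 0.6
mini ('top',) 61 [457.6 409.9] med res 0.5
mini ('side',) 223 [456. 410.] med res 0.5
mini ('top', 'side') 284 [456.3 410. ] med res 0.6
mug [[317.0, -152.0, 14.0], [411.0, -78.0, 88.0]]
brayer [[703.0, -177.0, 15.0], [816.0, -22.0, 35.0]]
```

The top view shows the stack at (95–125, 257) and the four trays at (203,204), (276,228), (353,210) and (444,238). Side view: the stack is at (290,350) with slight offsets between tins. Both views agree, so I'm setting out.

Emit:
jog_arm --commands '[[[0,0,0.178,0,0,0,-1],[0,0,0.178,0,0,0,-1],[0,0,0.178,0,0,0,-1],[0,0,0,25,-44,-2,-1],[0,0,0,25,-44,-2,-1],[0,0,0,25,-44,-2,-1],[0,0,0,25,-44,-2,-1],[0,0,0,25,-44,-2,-1]]]' --grip_force 20

```text
t: 1.1
eef_pos: [0.405, -0.398, 0.2434]
ee_rot: [-3.134, 0.219, 0.001]
wrist_force: [1.1, -0.4, -0.1]
width: 0.0921
gripper_force: 0.0
```

Emit:
jog_arm --commands '[[[0,0,0,25,-44,-2,-1],[0,0,0,25,-44,-2,-1],[0,0,0,25,-44,-2,-1],[0,0,0,25,-44,-2,-1],[0,0,0,25,-44,-2,-1],[0,0,0,-14,-45,0,-1],[0,0,0,-14,-45,0,-1],[0,0,0,-14,-45,0,-1]]]'

```text
t: 2.1
eef_pos: [0.5352, -0.0579, 0.2531]
ee_rot: [3.134, -0.219, -0.001]
wrist_force: [0.1, 1.0, 0.1]
width: 0.0917
gripper_force: 0.0
```

Emit:
jog_arm --commands '[[[0,0,0,-14,-45,0,-1],[0,0,0,-14,-45,0,-1],[0,0,0,-14,-45,0,-1],[0,0,0,-14,-45,0,-1],[0,0,0,-14,-45,0,-1],[0,0,0,-14,-45,0,-1],[0,0,0,-14,-45,0,-1],[0,0,0,0,0,0,-1]]]'

```text
t: 3.1
eef_pos: [0.4806, 0.2702, 0.2533]
ee_rot: [-3.133, 0.208, 0.002]
wrist_force: [-0.4, 0.4, 0.3]
width: 0.092
gripper_force: 0.0
```

```bash
cat >> h.py <<'E'
from scipy.spatial.transform import Rotation as Rot
def go(*goals,yaw=None):
    """tool-frame shifts (mm) from the present pose through world goals (mm)"""
    st=monitor.read_state();R=Rot.from_rotvec(st['ee_rot']);p=st['eef_pos']*1000
    ax=R.as_matrix()[:,0];y=np.degrees(np.arctan2(ax[1],ax[0]));tilt=np.degrees(np.arccos(-R.as_matrix()[2,2]))
    print('t',round(st['t'],2),'p',p.round(1),'yaw',y.round(2),'tilt',tilt.round(2),'w',round(st['width']*1000,1),'F',np.round(st['wrist_force'],1),'j',np.round(st['joint_pos'],2))
    if yaw is not None: print('turn z',np.radians(y-yaw).round(3)); a=np.radians(yaw);R=Rot.from_matrix([[np.cos(a),np.sin(a),0],[np.sin(a),-np.cos(a),0],[0,0,-1]])
    for g in goals:
        print('->',g,R.inv().apply(np.array(g)-p).round(1)); p=np.array(g,float)
E
python3 -c "
from h import *
go((456.5,410,250),(456.5,410,179),yaw=-8)"
```

```text
t 3.1 p [480.6 270.2 253.3] yaw -7.58 tilt 0.12 w 92.0 F [-0.4  0.4  0.3] j [-0.29  0.31 -0.35  1.81  0.12  1.04 -2.38]
turn z 0.007
-> (456.5, 410, 250) [ -43.3 -135.1    3.3]
-> (456.5, 410, 179) [ 0.  0. 71.]
```

Emit:
jog_arm --commands '[[[0,0,0,-14,-45,1,-1],[0,0,0,-14,-45,1,-1],[0,0,0,-15,-45,1,-1],[0,0,0,0,0,0,-1],[0,0,0,0,0,0,-1]]]'

```text
t: 3.72
eef_pos: [0.4593, 0.404, 0.25]
ee_rot: [3.132, -0.221, -0.0]
wrist_force: [0.4, -0.3, 0.2]
width: 0.0921
gripper_force: 0.0
```

```bash
python3 -c "
from h import *
go((456.5,410,250),(456.5,410,179))
s=cams.snapshot('side');cv2.imwrite('pics/s1.png',s['pixels'])"
```

```text
t 3.73 p [459.3 404.  250. ] yaw -8.06 tilt 0.11 w 92.1 F [ 0.4 -0.3  0.2] j [-0.49  0.42 -0.37  1.66  0.17  1.09 -2.63]
-> (456.5, 410, 250) [-3.6 -5.5 -0.1]
-> (456.5, 410, 179) [ 0.  -0.1 71. ]
```

View pics/s1.png

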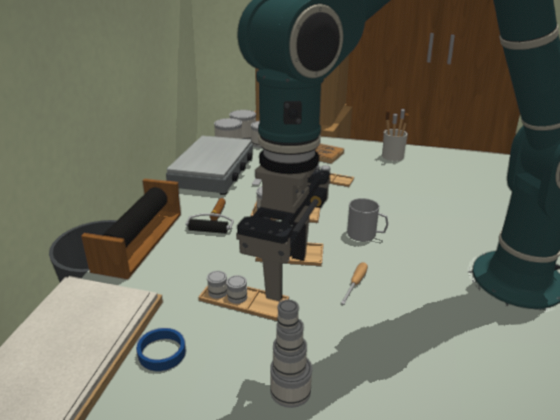

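Emit:
jog_arm --commands '[[[0,0,0,-3.5,-5.5,0,-1],[0,0,0,0,0,18,-1],[0,0,0,0,0,18,-1],[0,0,0,0,0,18,-1],[0,0,0,0,0,12,-1],[0,0,0,0,0,5,-1],[0,0,0,0,0,0,-1],[0,0,0,0,0,0,-1]]]'

```text
t: 4.78
eef_pos: [0.4562, 0.4121, 0.1802]
ee_rot: [-3.133, 0.218, -0.001]
wrist_force: [-0.6, 0.1, 0.3]
width: 0.0919
gripper_force: 0.0
```

```bash
python3 -c "
from h import *
go((456.5,410,179))"
```

```text
t 4.78 p [456.2 412.1 180.2] yaw -7.98 tilt 0.07 w 91.9 F [-0.6  0.1  0.3] j [-0.52  0.5  -0.36  1.72  0.21  0.96 -2.67]
-> (456.5, 410, 179) [0.6 2.  1.2]
```

Emit:
jog_arm --commands '[[[0,0,0,0.5,1.5,1,-0.5],[0,0,0,0,0,0,0.1],[0,0,0,0,0,0,0.2],[0,0,0,0,0,0,0.3],[0,0,0,0,0,0,1],[0,0,0,0,0,0,1],[0,0,0,0,0,0,1],[0,0,0,0,0,0,1]]]' --grip_force 15

```text
t: 5.78
eef_pos: [0.4562, 0.4102, 0.1785]
ee_rot: [-3.134, 0.219, 0.0]
wrist_force: [-0.2, 0.0, 0.1]
width: 0.0313
gripper_force: 15.0
```

```bash
python3 -c "
from h import *
go((456.5,410,225),(560,0,225),(454.5,-414.7,225),(454.5,-414.7,60),yaw=-8.6)"
```

```text
t 5.78 p [456.2 410.2 178.5] yaw -7.98 tilt 0.0 w 31.3 F [-0.2  0.   0.1] j [-0.52  0.5  -0.36  1.73  0.21  0.95 -2.67]
turn z 0.011
-> (456.5, 410, 225) [  0.3   0.1 -46.5]
-> (560, 0, 225) [163.6 389.9   0. ]
-> (454.5, -414.7, 225) [-42.3 425.8   0. ]
-> (454.5, -414.7, 60) [  0.   0. 165.]
```

Emit:
jog_arm --commands '[[[0,0,0.005,0,0,-6,1],[0,0,0.005,0,0,-14,1],[0,0,0,0,0,-18,1],[0,0,0,0,0,-9,1],[0,0,0,8,20,0,1],[0,0,0,16,38,0,1],[0,0,0,16,38,0,1],[0,0,0,16,38,0,1]]]'

```text
t: 6.78
eef_pos: [0.4918, 0.2659, 0.225]
ee_rot: [3.131, -0.236, -0.001]
wrist_force: [0.7, -0.0, 0.7]
width: 0.0311
gripper_force: 15.0
```

Emit:
jog_arm --commands '[[[0,0,0,16,38,0,1],[0,0,0,16,38,0,1],[0,0,0,16,38,0,1],[0,0,0,16,38,0,1],[0,0,0,16,38,0,1],[0,0,0,16,38,0,1],[0,0,0,12,30,0,1],[0,0,0,-4,43,0,1]]]'

```text
t: 7.78
eef_pos: [0.5492, -0.0461, 0.225]
ee_rot: [3.133, -0.235, -0.001]
wrist_force: [0.9, -0.2, 0.0]
width: 0.0315
gripper_force: 15.0
```

Emit:
jog_arm --commands '[[[0,0,0,-4,43,0,1],[0,0,0,-4,43,0,1],[0,0,0,-4,43,0,1],[0,0,0,-4,43,0,1],[0,0,0,-4,43,0,1],[0,0,0,-4,43,0,1],[0,0,0,-4,43,0,1],[0,0,0,-4,30,0,1]]]'

```text
t: 8.78
eef_pos: [0.4659, -0.3694, 0.225]
ee_rot: [3.132, -0.24, -0.003]
wrist_force: [0.2, 1.3, -0.4]
width: 0.0314
gripper_force: 15.0
```

```bash
python3 -c "
from h import *
go((454.5,-414.7,225),(454.5,-414.7,60),yaw=-8.6)"
```

```text
t 8.78 p [ 465.9 -369.4  225. ] yaw -8.76 tilt 0.1 w 31.4 F [ 0.2  1.3 -0.4] j [ 0.66  0.39 -0.06  1.75  0.03  1.01 -1.14]
turn z -0.003
-> (454.5, -414.7, 225) [-4.5 46.5  0. ]
-> (454.5, -414.7, 60) [  0.   0. 165.]
```

Emit:
jog_arm --commands '[[[0,0,0,-2,25,0,1],[0,0,0,-1,15,0,1],[0,0,0,0,0,30,1],[0,0,0,0,0,40,1],[0,0,0,0,0,40,1],[0,0,0,0,0,30,1],[0,0,0,0,0,15,1],[0,0,0,0,0,0,1]]]'

```text
t: 9.78
eef_pos: [0.4594, -0.4051, 0.0699]
ee_rot: [-3.132, 0.234, 0.002]
wrist_force: [0.1, -0.6, 0.6]
width: 0.0314
gripper_force: 15.0
```

```bash
python3 -c "
from h import *
go((454.5,-414.7,70),(454.5,-414.7,34.5),yaw=-8.6)
s=cams.snapshot('side');c=s['pixels'][130:230,250:400];cv2.imwrite('pics/s2.png',cv2.resize(c,None,fx=5,fy=5,interpolation=3))"
```

```text
t 9.78 p [ 459.4 -405.1   69.9] yaw -8.55 tilt 0.1 w 31.4 F [ 0.1 -0.6  0.6] j [ 0.7   0.61 -0.05  1.8   0.04  0.73 -1.08]
turn z 0.001
-> (454.5, -414.7, 70) [-3.4 10.2 -0.1]
-> (454.5, -414.7, 34.5) [ 0.   0.  35.5]
```

View pics/s2.png

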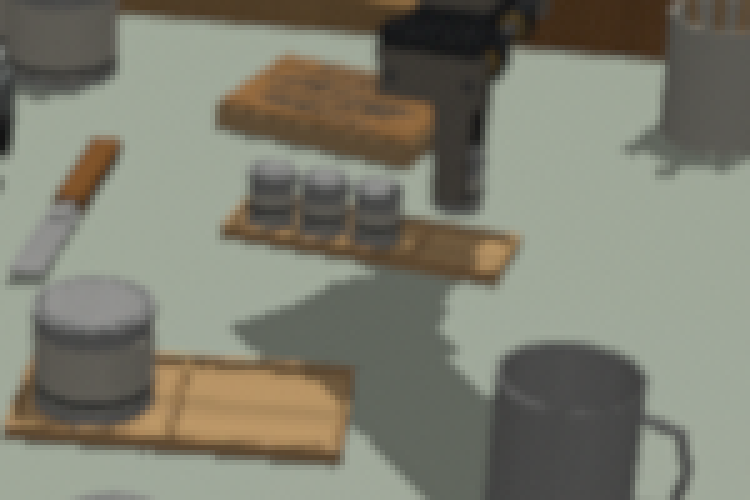

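The finger (crop 460,200) hides the mini tin, which hangs over the empty bay (crop 455,255). I'll correct and lower it.

Emit:
jog_arm --commands '[[[0,0,0,-3.5,10,0,1],[0,0,0,0,0,12,1],[0,0,0,0,0,12,1],[0,0,0,0,0,6,1],[0,0,0,0,0,3,1],[0,0,0,0,0,1,1],[0,0,0,0,0,0,1],[0,0,0,0,0,0,1]]]'

```text
t: 10.82
eef_pos: [0.4552, -0.415, 0.0369]
ee_rot: [3.132, -0.234, 0.001]
wrist_force: [-0.5, 0.1, 0.1]
width: 0.0314
gripper_force: 15.0
```

```bash
python3 -c "
from h import *
go((454.5,-414.7,34.5))"
```

```text
t 10.82 p [ 455.2 -415.    36.9] yaw -8.55 tilt 0.03 w 31.4 F [-0.5  0.1  0.1] j [ 0.72  0.66 -0.04  1.8   0.04  0.68 -1.07]
-> (454.5, -414.7, 34.5) [-0.7 -0.2  2.4]
```

Emit:
jog_arm --commands '[[[0,0,0,0,0,1,1],[0,0,0,0,0,0.5,1],[0,0,0,0,0,0.5,1],[0,0,0,0,0,0,1]]]'

```text
t: 11.32
eef_pos: [0.455, -0.4149, 0.0346]
ee_rot: [3.133, -0.234, -0.0]
wrist_force: [-0.8, 0.9, 0.2]
width: 0.0315
gripper_force: 15.0
```

Emit:
jog_arm --commands '[[[0,0,0,0,0,0.5,1],[0,0,0,0,0,0,1]]]'

```text
t: 11.58
eef_pos: [0.455, -0.4149, 0.0345]
ee_rot: [3.133, -0.234, -0.0]
wrist_force: [-1.9, 1.4, 6.0]
width: 0.0314
gripper_force: 15.0
```

Contact at 6 N. Releasing and lifting.

Emit:
jog_arm --commands '[[[0,0,0,0,0,0,0.2],[0,0,0,0,0,0,-0.2],[0,0,0,0,0,0,-0.2],[0,0,0,0,0,-10,-0.2],[0,0,0,0,0,-25,-0.2],[0,0,0,0,0,-50,-0.5],[0,0,0,0,0,-50,-1],[0,0,0,0,0,-50,-1]]]'

```text
t: 12.58
eef_pos: [0.4549, -0.4148, 0.2215]
ee_rot: [3.132, -0.234, 0.001]
wrist_force: [0.7, -0.5, 0.1]
width: 0.0828
gripper_force: 0.0
```

Emit:
jog_arm --commands '[[[0,0,0,5,-50,0,-1],[0,0,0,5,-50,0,-1],[0,0,0,5,-50,0,-1],[0,0,0,5,-50,0,-1],[0,0,0,5,-50,0,-1],[0,0,0,5,-50,0,-1],[0,0,0,5,-50,0,-1],[0,0,0,5,-50,0,-1]]]'

```text
t: 13.58
eef_pos: [0.5544, -0.0238, 0.22]
ee_rot: [3.133, -0.235, 0.002]
wrist_force: [0.3, -0.4, 0.0]
width: 0.092
gripper_force: 0.0
```

Emit:
jog_arm --commands '[[[0,0,0,-20,-46,0,-1],[0,0,0,-20,-46,0,-1],[0,0,0,-20,-46,0,-1],[0,0,0,-20,-46,0,-1],[0,0,0,-20,-46,0,-1],[0,0,0,-20,-46,0,-1],[0,0,0,-20,-46,0,-1],[0,0,0,0,0,0,-1]]]'

```text
t: 14.58
eef_pos: [0.4613, 0.3185, 0.2199]
ee_rot: [-3.131, 0.222, -0.0]
wrist_force: [0.9, -0.2, 0.2]
width: 0.0922
gripper_force: 0.0
```

```bash
cat > look.py <<'E'
from h import *
import sys
from scipy.optimize import least_squares
def stack(c0=(452,411)):
    for v in('top','side'):
        s=cams.snapshot(v);P=cloud(s).reshape(-1,3)*1000
        for nm,r,a,b in(('large',34,0,58),('medium',27,58,106),('small',21,106,148)):
            q=P[(P[:,2]>a+8)&(P[:,2]<b-8)&(np.hypot(*(P[:,:2]-c0).T)<r+12)]
            if len(q)<25: continue
            f=least_squares(lambda c:np.hypot(*(q[:,:2]-c).T)-r,c0,loss='soft_l1',f_scale=2);print(v,nm,len(q),f.x.round(1))
E
python3 -c "
from look import *
stack()
go((452.5,411,225),(452.5,411,137),yaw=-7.1)
s=cams.snapshot('side');c=s['pixels'][130:230,250:400];cv2.imwrite('pics/s3.png',cv2.resize(c,None,fx=4,fy=4,interpolation=3))"
```

```text
top large 68 [449.2 411.3]
side large 711 [449.3 410.5]
side medium 482 [452.4 410. ]
side small 357 [452.3 411.1]
t 14.68 p [463.4 313.9 219.4] yaw -8.5 tilt 0.04 w 92.1 F [-0.3 -1.3 -0.7] j [-0.36  0.36 -0.37  1.82  0.15  0.98 -2.51]
turn z -0.024
-> (452.5, 411, 225) [-22.8 -95.   -5.6]
-> (452.5, 411, 137) [ 0.  0. 88.]
```

View pics/s3.png

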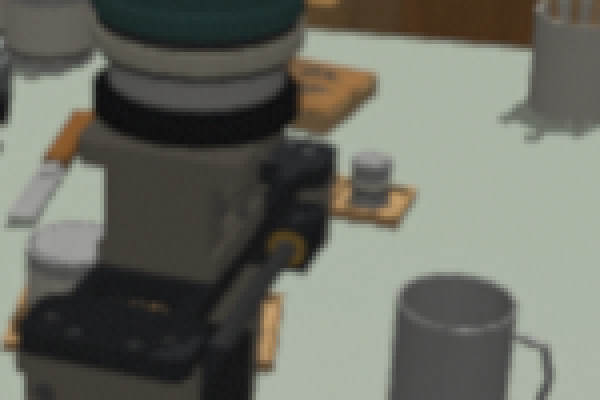

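The mini tin stands upright in its bay (crop 370,180) and the stack is unchanged. Next is the small tin.

Emit:
jog_arm --commands '[[[0,0,-0.024,0,0,0,-1],[0,0,0,-8,-36,0,-1],[0,0,0,-8,-36,0,-1],[0,0,0,-6,-23,0,-1],[0,0,0,0,0,12,-1],[0,0,0,0,0,12,-1],[0,0,0,0,0,0,-1],[0,0,0,0,0,0,-1]]]'

```text
t: 15.72
eef_pos: [0.454, 0.4101, 0.195]
ee_rot: [3.135, -0.199, 0.0]
wrist_force: [0.1, 0.4, 0.4]
width: 0.0921
gripper_force: 0.0
```

```bash
python3 -c "
from h import *
go((452.5,411,137),yaw=-7.1)"
```

```text
t 15.72 p [454.  410.1 195. ] yaw -7.25 tilt 0.03 w 92.1 F [0.1 0.4 0.4] j [-0.51  0.48 -0.37  1.72  0.2   0.99 -2.65]
turn z -0.003
-> (452.5, 411, 137) [-1.6 -0.7 58. ]
```

Emit:
jog_arm --commands '[[[0,0,0,-1.5,-0.7,15,-1],[0,0,0,0,0,18,-1],[0,0,0,0,0,15,-1],[0,0,0,0,0,8,-1],[0,0,0,0,0,2,-1],[0,0,0,0,0,0,-1],[0,0,0,0,0,0,-0.6],[0,0,0,0,0,0,-0.3]]]'

```text
t: 16.73
eef_pos: [0.4523, 0.412, 0.1375]
ee_rot: [-3.135, 0.197, -0.001]
wrist_force: [0.3, 0.0, -0.2]
width: 0.0739
gripper_force: 0.0
```

Emit:
jog_arm --commands '[[[0,0,0,0,0,0,-0.1],[0,0,0,0,0,0,0.05],[0,0,0,0,0,0,0.1],[0,0,0,0,0,0,1],[0,0,0,0,0,0,1],[0,0,0,0,0,0,1]]]' --grip_force 18

```text
t: 17.48
eef_pos: [0.4521, 0.4119, 0.1371]
ee_rot: [-3.135, 0.197, -0.0]
wrist_force: [0.5, 0.0, 0.3]
width: 0.0413
gripper_force: 18.0
```

```bash
python3 -c "
from h import *
go((452.5,411,180),(540,208,180),(540,208,60),yaw=-7.1)"
```

```text
t 17.48 p [452.1 411.9 137.1] yaw -7.18 tilt 0.0 w 41.3 F [0.5 0.  0.3] j [-0.53  0.55 -0.36  1.76  0.24  0.88 -2.68]
turn z -0.001
-> (452.5, 411, 180) [  0.5   0.8 -42.9]
-> (540, 208, 180) [111.9 190.6   0. ]
-> (540, 208, 60) [  0.   0. 120.]
```

Emit:
jog_arm --commands '[[[0,0,0,0,0,-6,1],[0,0,0,0,0,-15,1],[0,0,0,0,0,-15,1],[0,0,0,0,0,-7,1],[0,0,0,10,17,0,1],[0,0,0,22,37,0,1],[0,0,0,22,37,0,1],[0,0,0,22,37,0,1]]]'

```text
t: 18.48
eef_pos: [0.5122, 0.2721, 0.1795]
ee_rot: [3.134, -0.199, -0.001]
wrist_force: [0.7, 0.5, -0.5]
width: 0.0415
gripper_force: 18.0
```

Emit:
jog_arm --commands '[[[0,0,0,22,37,0,1],[0,0,0,14,25,0,1],[0,0,0,0,0,20,1],[0,0,0,0,0,35,1],[0,0,0,0,0,35,1],[0,0,0,0,0,20,1],[0,0,0,0,0,0,1],[0,0,0,0,0,0,1]]]'

```text
t: 19.48
eef_pos: [0.5403, 0.2095, 0.0711]
ee_rot: [-3.135, 0.197, -0.002]
wrist_force: [0.6, 0.6, -0.9]
width: 0.0415
gripper_force: 18.0
```

```bash
python3 -c "
from h import *
go((540,208,35.1),yaw=-7.1)"
```

```text
t 19.48 p [540.3 209.5  71.1] yaw -7.18 tilt 0.1 w 41.5 F [ 0.6  0.6 -0.9] j [-0.2   0.59 -0.29  1.87  0.24  0.71 -2.33]
turn z -0.001
-> (540, 208, 35.1) [-0.1  1.5 36. ]
```

Emit:
jog_arm --commands '[[[0,0,0,0,1.5,6,1],[0,0,0,0,0,12,1],[0,0,0,0,0,10,1],[0,0,0,0,0,4,1],[0,0,0,0,0,2,1],[0,0,0,0,0,0.5,1],[0,0,0,0,0,0.5,1],[0,0,0,0,0,0,1]]]'

```text
t: 20.48
eef_pos: [0.5394, 0.2079, 0.0352]
ee_rot: [-3.135, 0.197, -0.001]
wrist_force: [-0.1, 0.0, -1.8]
width: 0.0413
gripper_force: 18.0
```

Emit:
jog_arm --commands '[[[0,0,0,0,0,0.5,1],[0,0,0,0,0,0,1]]]'

```text
t: 20.72
eef_pos: [0.5395, 0.2079, 0.035]
ee_rot: [-3.135, 0.197, -0.001]
wrist_force: [-0.1, 0.1, 4.1]
width: 0.0417
gripper_force: 18.0
```

Emit:
jog_arm --commands '[[[0,0,0,0,0,0,0],[0,0,0,0,0,0,-0.35],[0,0,0,0,0,0,-0.35],[0,0,0,0,0,-10,-0.35],[0,0,0,0,0,-25,-0.35],[0,0,0,0,0,-50,-0.5],[0,0,0,0,0,-50,-1],[0,0,0,-22,-38,-5,-1]]]'

```text
t: 21.72
eef_pos: [0.5262, 0.2464, 0.1793]
ee_rot: [-3.133, 0.208, -0.013]
wrist_force: [0.7, 1.1, -0.6]
width: 0.087
gripper_force: 0.0
```

Emit:
jog_arm --commands '[[[0,0,0,-22,-38,0,-1],[0,0,0,-22,-38,0,-1],[0,0,0,-22,-38,0,-1],[0,0,0,-22,-38,0,-1],[0,0,-0.11,0,0,0,-1],[0,0,-0.11,0,0,0,-1],[0,0,0,0,0,0,-1],[0,0,0,0,0,0,-1]]]'

```text
t: 22.72
eef_pos: [0.4541, 0.4099, 0.1749]
ee_rot: [-3.138, -0.145, -0.0]
wrist_force: [-0.4, 0.9, 0.0]
width: 0.0922
gripper_force: 0.0
```

```bash
python3 -c "
from look import *
stack()
go((452.5,410.2,140),(452.5,410.2,90),yaw=5.5)
s=cams.snapshot('side');c=s['pixels'][200:420,150:400];cv2.imwrite('pics/s4.png',cv2.resize(c,None,fx=2,fy=2,interpolation=3))"
```

```text
top large 124 [449.5 411.4]
side large 715 [449.4 410.5]
side medium 477 [452.5 409.9]
t 22.82 p [454.1 410.  174.8] yaw 5.34 tilt 0.01 w 91.8 F [-0.6 -0.1  0.3] j [-0.47  0.51 -0.42  1.73  0.25  0.95 -2.47]
turn z -0.003
-> (452.5, 410.2, 140) [-1.5 -0.4 34.8]
-> (452.5, 410.2, 90) [ 0.  0. 50.]
```

View pics/s4.png

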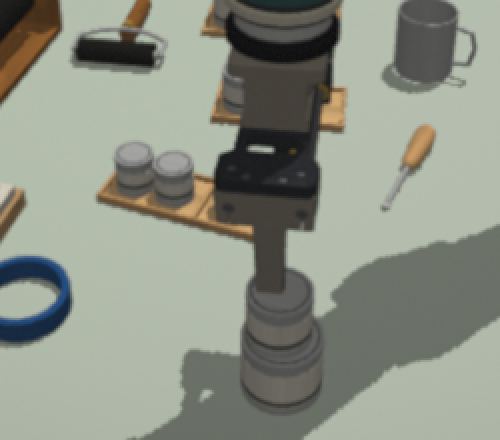

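The medium tin is now on top of the large one (crop 280,310). The gripper hides the small tray's bay, so I'll check that later.

Emit:
jog_arm --commands '[[[0,0,0,-1.5,-0.4,15,-1],[0,0,0,0,0,22,-1],[0,0,0,0,0,22,-1],[0,0,0,0,0,18,-1],[0,0,0,0,0,7,-1],[0,0,0,0,0,1,-1],[0,0,0,0,0,0,-0.7],[0,0,0,0,0,0,-0.4]]]'

```text
t: 23.88
eef_pos: [0.4527, 0.4107, 0.0903]
ee_rot: [-3.137, -0.149, -0.002]
wrist_force: [1.5, -0.3, -0.5]
width: 0.0744
gripper_force: 0.0
```

Emit:
jog_arm --commands '[[[0,0,0,0,0,0,-0.25],[0,0,0,0,0,0,-0.2],[0,0,0,0,0,0,-0.15],[0,0,0,0,0,0,1],[0,0,0,0,0,0,1],[0,0,0,0,0,0,1]]]' --grip_force 25

```text
t: 24.62
eef_pos: [0.4525, 0.4105, 0.0898]
ee_rot: [-3.138, -0.149, -0.0]
wrist_force: [-0.2, -0.3, 2.8]
width: 0.0538
gripper_force: 25.0
```

```bash
python3 -c "
from h import *
go((452.5,410.2,150),(497.2,9.5,150),(497.2,9.5,60),yaw=5.5)"
```

```text
t 24.62 p [452.5 410.5  89.8] yaw 5.43 tilt 0.02 w 53.8 F [-0.2 -0.3  2.8] j [-0.51  0.62 -0.38  1.78  0.31  0.8  -2.52]
turn z -0.001
-> (452.5, 410.2, 150) [ -0.    0.3 -60.2]
-> (497.2, 9.5, 150) [  6.1 403.1   0. ]
-> (497.2, 9.5, 60) [ 0.  0. 90.]
```

Emit:
jog_arm --commands '[[[0,0,0,0,0,-6,1],[0,0,0,0,0,-15,1],[0,0,0,0,0,-20,1],[0,0,0,0,0,-14,1],[0,0,0,0,0,-5,1],[0,0,0,0,20,0,1],[0,0,0,0,38,0,1],[0,0,0,0,40,0,1]]]'

```text
t: 25.62
eef_pos: [0.4613, 0.31, 0.1486]
ee_rot: [3.136, 0.148, -0.002]
wrist_force: [1.0, -0.3, -1.0]
width: 0.0535
gripper_force: 25.0
```

Emit:
jog_arm --commands '[[[0,0,0,1,40,0,1],[0,0,0,1,40,0,1],[0,0,0,1,40,0,1],[0,0,0,1,40,0,1],[0,0,0,1,40,0,1],[0,0,0,1,40,0,1],[0,0,0,0,38,0,1],[0,0,0,0,27,0,1]]]'

```text
t: 26.62
eef_pos: [0.4951, 0.0063, 0.1488]
ee_rot: [3.137, 0.144, -0.003]
wrist_force: [0.7, -0.7, -1.3]
width: 0.0531
gripper_force: 25.0
```

Emit:
jog_arm --commands '[[[0,0,0,0,0,15,1],[0,0,0,0,0,30,1],[0,0,0,0,0,25,1],[0,0,0,0,0,10,1],[0,0,0,0,0,0,1],[0,0,0,0,0,0,1]]]'

```text
t: 27.38
eef_pos: [0.4969, 0.0101, 0.0702]
ee_rot: [-3.138, -0.149, -0.002]
wrist_force: [0.4, -0.7, -2.2]
width: 0.0537
gripper_force: 25.0
```

```bash
python3 -c "
from h import *
go((497.2,9.5,35.8),yaw=5.9)"
```

```text
t 27.38 p [496.9  10.1  70.2] yaw 5.45 tilt 0.07 w 53.7 F [ 0.4 -0.7 -2.2] j [ 0.17  0.49 -0.31  2.07  0.25  0.62 -1.79]
turn z -0.008
-> (497.2, 9.5, 35.8) [ 0.2  0.6 34.4]
```

Emit:
jog_arm --commands '[[[0,0,0,0,0.5,6,1],[0,0,0,0,0,12,1],[0,0,0,0,0,9,1],[0,0,0,0,0,4,1],[0,0,0,0,0,2,1],[0,0,0,0,0,0.5,1],[0,0,0,0,0,0,1],[0,0,0,0,0,0,1]]]'

```text
t: 28.38
eef_pos: [0.4967, 0.0092, 0.0363]
ee_rot: [3.138, 0.149, 0.001]
wrist_force: [-0.6, -0.3, -2.2]
width: 0.0538
gripper_force: 25.0
```

Emit:
jog_arm --commands '[[[0,0,0,0,0,0.5,1],[0,0,0,0,0,0,1]]]'

```text
t: 28.62
eef_pos: [0.4967, 0.0092, 0.0358]
ee_rot: [3.138, 0.149, 0.001]
wrist_force: [-0.5, -0.3, -0.3]
width: 0.0537
gripper_force: 25.0
```

Emit:
jog_arm --commands '[[[0,0,0,0,0,0.5,1],[0,0,0,0,0,0,1]]]'

```text
t: 28.88
eef_pos: [0.4967, 0.0092, 0.0357]
ee_rot: [3.138, 0.149, 0.0]
wrist_force: [-2.1, 0.3, 6.3]
width: 0.0535
gripper_force: 25.0
```

Emit:
jog_arm --commands '[[[0,0,0,0,0,0,-0.3],[0,0,0,0,0,0,-0.6],[0,0,0,0,0,0,-0.6],[0,0,0,0,0,-10,-0.6],[0,0,0,0,0,-25,-0.6],[0,0,0,0,0,-40,-0.6],[0,0,0,0,0,-35,-1],[0,0,0,0,-20,-4,-1]]]'

```text
t: 29.88
eef_pos: [0.4965, 0.0282, 0.1522]
ee_rot: [3.137, 0.144, 0.009]
wrist_force: [0.4, -0.1, 0.1]
width: 0.0909
gripper_force: 0.0
```

Emit:
jog_arm --commands '[[[0,0,0,-1,-48,0,-1],[0,0,0,-1,-48,0,-1],[0,0,0,-1,-48,0,-1],[0,0,0,-1,-48,0,-1],[0,0,0,-1,-48,0,-1],[0,0,0,-1,-48,0,-1],[0,0,0,-1,-48,0,-1],[0,0,0,-1,-47,0,-1]]]'

```text
t: 30.88
eef_pos: [0.4502, 0.4112, 0.1497]
ee_rot: [-3.138, -0.149, -0.001]
wrist_force: [0.6, -0.2, 0.4]
width: 0.0918
gripper_force: 0.0
```

Emit:
jog_arm --commands '[[[0,0,0,0,0,0,-1],[0,0,0,0,0,0,-1]]]'

```text
t: 31.12
eef_pos: [0.4505, 0.4089, 0.1491]
ee_rot: [3.137, 0.148, -0.0]
wrist_force: [-0.4, -0.7, 1.0]
width: 0.0916
gripper_force: 0.0
```

```bash
python3 -c "
from look import *
stack()
go((449.4,410.8,35),yaw=4.5)
s=cams.snapshot('side');c=s['pixels'][200:420,150:400];cv2.imwrite('pics/s5.png',cv2.resize(c,None,fx=2,fy=2,interpolation=3))"
```

```text
top large 95 [449.  411.6]
side large 707 [449.4 410.5]
t 31.23 p [451.2 408.  149.1] yaw 5.31 tilt 0.07 w 91.5 F [ 0.2 -0.3  0.1] j [-0.47  0.54 -0.43  1.76  0.27  0.91 -2.49]
turn z 0.014
-> (449.4, 410.8, 35) [ -1.6  -3.  114.1]
```

View pics/s5.png

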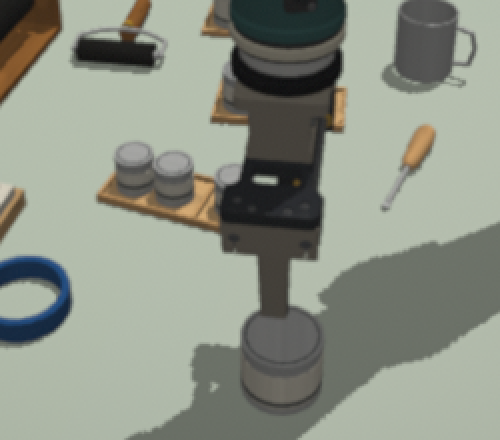

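The small tin is standing in its bay (crop 232,178). The large tin is alone at crop (282,355).

Emit:
jog_arm --commands '[[[0,0,0.014,-1.5,-3,15,-1],[0,0,0,0,0,25,-1],[0,0,0,0,0,15,-1],[0,0,0,0,0,5,-1],[0,0,0,0,0,0,-1],[0,0,0,0,0,0,-1]]]'

```text
t: 32.02
eef_pos: [0.449, 0.413, 0.0897]
ee_rot: [-3.138, -0.127, -0.001]
wrist_force: [-0.2, -0.4, -0.5]
width: 0.0918
gripper_force: 0.0
```

```bash
python3 -c "
from look import *
go((449.4,410.8,35),yaw=4.5)"
```

```text
t 32.02 p [449.  413.   89.7] yaw 4.62 tilt 0.07 w 91.8 F [-0.2 -0.4 -0.5] j [-0.51  0.62 -0.39  1.79  0.32  0.8  -2.54]
turn z 0.002
-> (449.4, 410.8, 35) [ 0.2  2.2 54.7]
```

Emit:
jog_arm --commands '[[[0,0,0,0,1.5,12,-1],[0,0,0,0,0,18,-1],[0,0,0,0,0,15,-1],[0,0,0,0,0,8,-1],[0,0,0,0,0,2,-1],[0,0,0,0,0,0,-1],[0,0,0,0,0,0,-0.7],[0,0,0,0,0,0,-0.5]]]'

```text
t: 33.02
eef_pos: [0.449, 0.4112, 0.0345]
ee_rot: [-3.139, -0.127, -0.001]
wrist_force: [1.2, -0.1, -0.0]
width: 0.0739
gripper_force: 0.0
```

Emit:
jog_arm --commands '[[[0,0,0,0,0,0,-0.48],[0,0,0,0,0,0,-0.45],[0,0,0,0,0,0,1],[0,0,0,0,0,0,1],[0,0,0,0,0,0,1],[0,0,0,0,0,0,1]]]' --grip_force 35

```text
t: 33.78
eef_pos: [0.4489, 0.4115, 0.0344]
ee_rot: [-3.138, -0.127, -0.001]
wrist_force: [-0.6, 0.5, 3.9]
width: 0.0678
gripper_force: 35.0
```

```bash
python3 -c "
from h import *
go((449.4,410.8,160),(541.7,-188.9,160),(541.7,-188.9,60),yaw=4.5)"
```

```text
t 33.77 p [448.9 411.5  34.4] yaw 4.63 tilt 0.05 w 67.8 F [-0.6  0.5  3.9] j [-0.53  0.69 -0.36  1.8   0.35  0.7  -2.57]
turn z 0.002
-> (449.4, 410.8, 160) [   0.4    0.7 -125.6]
-> (541.7, -188.9, 160) [ 45.  605.1   0. ]
-> (541.7, -188.9, 60) [  0.   0. 100.]
```

Emit:
jog_arm --commands '[[[0,0,0,0,0,-4,1],[0,0,0,0,0,-12,1],[0,0,0,0,0,-25,1],[0,0,0,0,0,-35,1],[0,0,0,0,0,-32,1],[0,0,0,0,0,-17,1],[0,0,0,1.5,20,0,1],[0,0,0,3,38,0,1]]]'

```text
t: 34.78
eef_pos: [0.457, 0.3522, 0.1577]
ee_rot: [3.138, 0.13, -0.003]
wrist_force: [-0.2, 0.1, -2.3]
width: 0.0676
gripper_force: 35.0
```

Emit:
jog_arm --commands '[[[0,0,0,3,40,0,1],[0,0,0,3,40,0,1],[0,0,0,3,40,0,1],[0,0,0,3,40,0,1],[0,0,0,3,40,0,1],[0,0,0,3,40,0,1],[0,0,0,3,40,0,1],[0,0,0,3,40,0,1]]]'

```text
t: 35.78
eef_pos: [0.5059, 0.0334, 0.1575]
ee_rot: [3.138, 0.124, -0.005]
wrist_force: [0.1, 0.4, -2.3]
width: 0.0676
gripper_force: 35.0
```

Emit:
jog_arm --commands '[[[0,0,0,3,40,0,1],[0,0,0,3,40,0,1],[0,0,0,3,40,0,1],[0,0,0,3,40,0,1],[0,0,0,3,40,0,1],[0,0,0,2,25,0,1],[0,0,0,0,0,0,1],[0,0,0,0,0,0,1]]]'

```text
t: 36.78
eef_pos: [0.5413, -0.1857, 0.1579]
ee_rot: [-3.138, -0.127, 0.004]
wrist_force: [-0.8, 0.7, -3.0]
width: 0.0675
gripper_force: 35.0
```

```bash
python3 -c "
from h import *
go((541.7,-188.9,75),(541.7,-188.9,38.4),yaw=4.5)"
```

```text
t 36.77 p [ 541.3 -185.7  157.9] yaw 4.63 tilt 0.16 w 67.5 F [-0.8  0.7 -3. ] j [ 0.5   0.45 -0.29  1.84  0.16  0.87 -1.36]
turn z 0.002
-> (541.7, -188.9, 75) [ 0.1  3.2 82.9]
-> (541.7, -188.9, 38.4) [ 0.   0.  36.6]
```

Emit:
jog_arm --commands '[[[0,0,0,0,3,10,1],[0,0,0,0,0,25,1],[0,0,0,0,0,25,1],[0,0,0,0,0,18,1],[0,0,0,0,0,5,1],[0,0,0,0,0,0,1],[0,0,0,0,0,0,1]]]'

```text
t: 37.65
eef_pos: [0.5437, -0.1894, 0.0769]
ee_rot: [3.138, 0.127, 0.002]
wrist_force: [0.8, -0.8, -2.9]
width: 0.0677
gripper_force: 35.0
```

```bash
python3 -c "
from h import *
go((541.7,-188.9,38.4))
s=cams.snapshot('side');c=s['pixels'][140:280,160:420];cv2.imwrite('pics/s6.png',cv2.resize(c,None,fx=3,fy=3,interpolation=3))"
```

```text
t 37.65 p [ 543.7 -189.4   76.9] yaw 4.63 tilt 0.09 w 67.7 F [ 0.8 -0.8 -2.9] j [ 0.48  0.57 -0.26  1.88  0.21  0.71 -1.39]
-> (541.7, -188.9, 38.4) [-2.  -0.7 38.5]
```

View pics/s6.png

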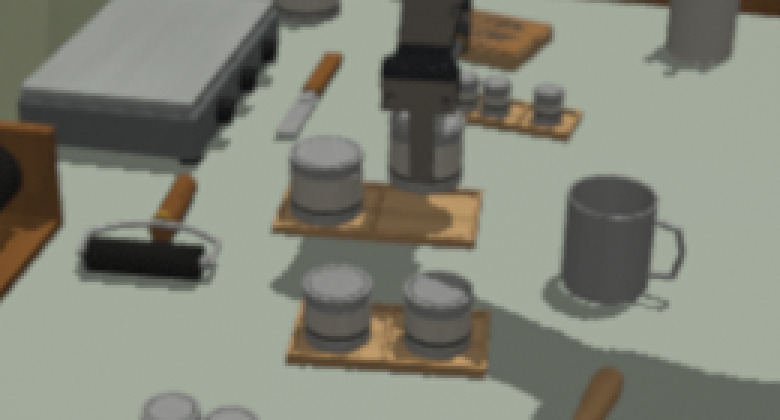

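The medium tin is upright in its bay (crop 438,315). The large tin hangs over its own bay (425,150), and the mug and roller are untouched. Lowering.

Emit:
jog_arm --commands '[[[0,0,0,-1.5,0,6,1],[0,0,0,0,0,12,1],[0,0,0,0,0,11,1],[0,0,0,0,0,5,1],[0,0,0,0,0,2,1],[0,0,0,0,0,0.5,1],[0,0,0,0,0,0,1],[0,0,0,0,0,0,1]]]'

```text
t: 38.7
eef_pos: [0.5417, -0.1895, 0.0399]
ee_rot: [3.139, 0.127, 0.001]
wrist_force: [-0.4, 0.8, -2.7]
width: 0.0675
gripper_force: 35.0
```

Emit:
jog_arm --commands '[[[0,0,0,0,0,0.7,1],[0,0,0,0,0,0,1]]]'

```text
t: 38.95
eef_pos: [0.5415, -0.1894, 0.0389]
ee_rot: [3.139, 0.127, 0.0]
wrist_force: [-0.1, -1.2, -3.4]
width: 0.0676
gripper_force: 35.0
```

Emit:
jog_arm --commands '[[[0,0,0,0,0,0.5,1],[0,0,0,0,0,0,1]]]'

```text
t: 39.2
eef_pos: [0.5415, -0.1895, 0.0384]
ee_rot: [3.139, 0.127, 0.0]
wrist_force: [-1.3, 0.1, -2.5]
width: 0.0677
gripper_force: 35.0
```

Emit:
jog_arm --commands '[[[0,0,0,0,0,0.5,1],[0,0,0,0,0,0,1]]]'

```text
t: 39.45
eef_pos: [0.5415, -0.1895, 0.0384]
ee_rot: [3.139, 0.127, 0.0]
wrist_force: [-2.6, 1.0, 4.5]
width: 0.0677
gripper_force: 35.0
```

Emit:
jog_arm --commands '[[[0,0,0,0,0,0.3,1],[0,0,0,0,0,0,1]]]'

```text
t: 39.7
eef_pos: [0.5416, -0.1895, 0.0383]
ee_rot: [3.139, 0.127, -0.0]
wrist_force: [-3.2, 0.2, 7.4]
width: 0.0676
gripper_force: 35.0
```

Emit:
jog_arm --commands '[[[0,0,0,0,0,0,-0.6],[0,0,0,0,0,0,-1],[0,0,0,0,0,0,-1],[0,0,0,0,0,-8,-1],[0,0,0,0,0,-25,-1],[0,0,0,0,0,-50,-1],[0,0,0,0,0,-60,-1],[0,0,0,0,0,-50,-1]]]'

```text
t: 40.7
eef_pos: [0.5418, -0.1894, 0.2335]
ee_rot: [3.138, 0.127, 0.003]
wrist_force: [0.6, -0.5, -0.3]
width: 0.0918
gripper_force: 0.0
```

Emit:
jog_arm --commands '[[[0,0,0,0,-45,0,-1],[0,0,0,0,-45,0,-1],[0,0,0,0,-45,0,-1],[0,0,0,0,-45,0,-1],[0,0,0,0,-45,0,-1],[0,0,0,0,-45,0,-1],[0,0,0,0,0,0,-1],[0,0,0,0,0,0,-1]]]'

```text
t: 41.7
eef_pos: [0.5198, 0.079, 0.2308]
ee_rot: [3.138, 0.126, 0.0]
wrist_force: [0.3, -0.4, -0.3]
width: 0.0918
gripper_force: 0.0
```

```bash
python3 -c "
from h import *
go()
a,b=[cams.snapshot(n)['pixels'] for n in('side','top')]
a=a[130:350,160:420];b=b[100:320,170:470]
cv2.imwrite('pics/f.png',cv2.resize(np.hstack([a,b]),None,fx=1.4,fy=1.4,interpolation=3))"
```

```text
t 41.7 p [519.8  79.  230.8] yaw 4.61 tilt 0.04 w 91.8 F [ 0.3 -0.4 -0.3] j [ 0.15  0.3  -0.44  1.89  0.15  0.99 -1.84]
```

View pics/f.png

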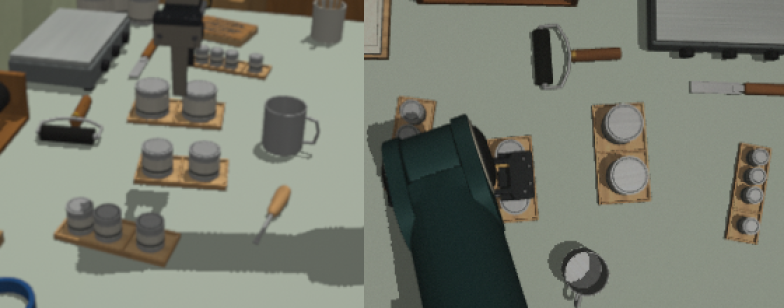

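All four tins stand upright in their bays: side view (256,62), (199,98), (205,158) and (150,230). The mug and roller are where they were.

```bash
python3 -c "
from h import *
print(ticket.job_done())"
```

```text
the job is handed in; nothing more can be done
None
```

All four ink tins now stand upright in their matching tray bays, with the mug and hand roller left where they were, and the job was handed in at about 42 s of the 109 s allowed.

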